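# Set the bag sealer's dial and hold its lid half open

### The job

Get the vacuum bag sealer ready for the next foil bag of tea: with the lid still shut, turn its sealing-time dial until the pointer stands on the one long mark, then lift the lid and hold it half open, at 45 degrees, so that I can lay the bag across the sealing bar. The lid falls shut by itself, so finish while still holding it steady at that angle; never let the lid slam, and leave the goods on and around the machine where they are.

Things in the scene. Friction and masses are not known exactly. Their poses are not given: they have to be found in the camera images.
- sealer: Stainless vacuum bag sealer, fixed, 260 deep (x) x 420 wide (y) x 115 high. Origin: centre of its footprint on the counter; z up, front to its -x, hinge housing along its +x side. Control deck: the 105 wide strip at its -y end, flat top 116 above the counter; a gauge 48 across, 12 high stands 113 behind the dial. The shut lid covers the rest (x -115 to 75, y -95 to 205), its top flush at 115.
- sealing_dial (a joint): Dial angle, rad, 0 to 4.712, growing clockwise seen from above; stays where left (friction 0.05 N m). Seven black marks, 0.785 apart from 0 on; the long mark is the fifth, at 3.142. At angle q the pointer points 2.356 - q anticlockwise (from above) of the sealer's +x: 0 is front left, 3.142 back right. Starts at 1.2 to 2.6, anticlockwise of the long mark.
- dial_grip (a point): Point on the dial's axis 25 above the deck, the height to grip; turns with the dial: x is the way the pointer points, z up. The dial is a black disc 50 across, 4 high, with an upright grip bar 13 thick and 44 long (along x), its top 9 above this point, its foot 21 below. A white line and a pointed nose, 28 from the axis, mark its pointer end.
- long_mark (a point): Middle of the long black mark printed on the deck, 20 long and 4.5 wide, 39 from the dial's axis; the other marks are 7 long and 2 wide. Its axes are the sealer's.
- lid_angle (a joint): Opening angle of the lid, rad: 0 shut (starts there), 0.785 is 45 degrees, stop at 1.3. The lid with its handle weighs 0.45 to 0.7 kg and falls shut from every angle; nothing else holds it up.
- sealer_lid: The lid. Origin: middle of its hinge line, which runs along the sealer's y: 75 behind the sealer's centre, 55 to its +y side, 112 above the counter. Turns with the lid: x runs from handle to hinge, z is the lid's outer normal (up when shut). Lid shell: 300 wide, reaching 190 forward of the hinge, 6 thick, rims 35 deep.
- lid_handle (a point): Black bow handle on the lid near its front edge: a round bar 12 thick, 130 between its legs (12 thick), parallel to the hinge. Origin: middle of the bar, 160 forward (lid -x) of the hinge and 39 above the hinge plane; 36 from the bar's middle down to the lid's top. Axes as sealer_lid: y along the bar; turns with the lid.
- honey_jar: Bystander: honey jar 68 across, 100 high, standing by the control deck's end. Origin under its centre.
- tea_brick_a: Bystander: vacuum brick of tea 100 x 60 x 45, beside the sealer. Origin under its centre.
- tea_brick_b: Bystander: a second such brick, 100 x 60 x 45, beside the sealer. Origin under its centre.
- tea_carton: Bystander: green tea carton 70 x 130 x 50, lying in front of the sealer. Origin under its centre.
- bamboo_cup: Bystander: bamboo cup 64 across, 60 high, in front of the control deck. Origin under its centre.
- tape_roll: Bystander: roll of clear tape 46 across, 18 high, lying on the hinge housing behind the lid. Origin under its centre.
- tea_scoop: Bystander: bamboo scoop 160 long, lying by the control deck's end.

How it is judged:
By the outcome, as a careful person would: the job done as asked, in the order asked, and still so for the second after the job is handed in, while the arm keeps its last pose, push and grip.
It also fails if it takes over 58 s, if anything falls off the work surface, if the arm or the gripper's body presses on something with over 40 N, if the wrist force passes 120 N, or if a joint passes its speed limit or range.

### The arm

A 6-joint arm with a two-finger parallel gripper is mounted at the origin on the work surface. World frame = base frame: x ahead of the robot, y to its left, z up, the work surface at z = 0. Lengths are in mm, angles in rad, forces in N, time in s.
With the tool pointing down it reaches from about 325 to 875 mm from the base axis. Payload 4.4 kg.
Tool frame: the origin (TCP) lies midway between the tips of the shut fingers; the grasp point (between the pads) lies pinch_z behind it (pinch_z is the distance from the TCP to the grasp point, in mm); x points along the fingers, y is the direction in which the jaws open and shut, and the axes are right-handed (so a half turn about x gives the same grasp; the last joint's range is limited). The gripper opens to 85 mm and grips with 20 to 120 N. Pads are 22 mm wide; open, the fingers measure 114 mm over their backs; the gripper's body (76 mm by 85 mm) begins 54 mm behind the grasp point. The pads swing forward as they close: fully open they stand 13 mm farther back than shut.
Start: joints at [1.077, 0.207, 1.542, -0, 1.393, -0.15], TCP at [193.282, 541.543, 200.282] pointing down, gripper open.
Joint ranges: [-2.73, 2.73], [-0.86, 2.22], [0.23, 2.46], [-1.11, 4.25], [0.08, 2.63], [-2.82, 2.82]. Speed limits (rad/s): [2.79, 2.79, 3.14, 3.14, 3.14, 3.14].

### API

Orientations are given as a rotation vector (axis times angle).
In Python, from bench import observe, read_camera, calibration, close_job, recognise, trace, pinch_z gives the robot as it stands.
- The arm moves only by the shell command python3 -m pendant 'ROWS' [FORCE]. ROWS is text: rows parted by semicolons, each of 7 numbers parted by spaces: the shift along the world's x, y, z in mm, then the turn, a rotation vector about the world's x, y, z in degrees, then the opening, from 0 (shut) to 1 (fully open). In form: x y z wx wy wz jaw; .... A call has 1 to 12 rows; each row shifts and turns the commanded pose from where the row before left it; what a row does not reach is not made up. A row lasts 1/10 s, in which the tool goes at most 50 mm and 8.59 degrees, less where a joint would pass 70% of its speed; a pose out of reach is approached as far as the arm can. A call with a gripper value outside its range is refused whole. The fingers move at their own pace and stop on an object; FORCE is the grip in N (left out, the last holds). Time passes only in rows, so rows that do not move let the fingers close. It gives the time, the measured TCP pose, the force and the opening at its end, in the units of the state.
- observe(): the state, without advancing time (a new reading comes with each control period).
- read_camera(name): name is "scene" or "top" or "wrist"; returns (picture, depth): 420x560x3 uint8, blue, green, red; 420x560 float32, mm along the optical axis (not along the pixel's ray), 0 where there is no reading.
- calibration(name): a dict with "fov_y" (degrees; the focal length in pixels is half the picture's height over the tangent of half this angle, whatever the lens; pixels are square), "cx", "cy" (the principal point, pixels), "R" (3x3) and "t" (3): a world point X has camera coordinates R X + t. Camera axes: x right, y down, z forward; pixel columns grow to the right and rows downward; lengths in mm; the calibration is good to about 2 mm. The wrist camera is an equidistant fisheye: a pixel r from the principal point sees the ray r / f radians off the axis. A picture is of the moment at which its call begins: read the wrist's pose just before it. calibration takes no time and is no camera call; for the wrist camera it gives the pose at the moment of the call.
- close_job(): hands the job in, once; it reports no verdict.
Trained networks look in the newest picture that a camera, given by its name, has taken for a name from the list of things; names that differ only in an ending like _2 or _b are one class to them, and where a whole thing is asked for, a point or a joint stands for the part that bears it (a point fixed in the world has none). Each returns a list of dicts, best first, with "conf" (0 to 1); they miss things now and then, are a little off and sometimes report something else, mostly with a low value. They report only what shows in the picture. A call takes as long as a camera call.
- recognise(camera, name): "point" ([x, y, z] in mm, in the coordinates of the camera as it stood for that picture, good to about 4 mm: the middle of the surface that is visible of it).
- trace(camera, name): "pixels" (420x560 bool, what is visible of it).
The state is a dict: "time": time; "joint_pos": joint angles; "qd": joint speeds; "tau": joint torques, N m; "eef_pos": TCP position; "eef_rot": TCP orientation; "ft_force": force on the tool from outside, world axes, zero at the start; "ft_torque": the same for the moment, N m; "grip_width": opening from 0.0 (shut) to 1.0 (fully open).
Only numpy, scipy, OpenCV 4.12 (cv2) and the standard library are available. Lean on these libraries where they do the work, as an engineer would, in place of code of your own. Each camera call takes 0.05 s, during which the arm holds its last target. There are 200 camera calls.

## Working session

There is one attempt and no reset: what is moved stays moved. The work goes in short steps, Python scripts to look and compute and a shell command to move; the robot and the scene stay as the last step left them, time stands still between calls to the robot, and variables do not carry over. Pictures are saved under pics/ and viewed, about 8 in all and at most 12, crops included, and the job is handed in when it is done.

```bash
ls; mkdir -p pics; cat > h.py <<'E'
import numpy as np, cv2
from bench import *
def w(cam,p,c=None):
    c=c or calibration(cam); return np.array(c["R"]).T@(np.array(p)-np.array(c["t"]))
def cloud(cam,d):
    c=calibration(cam); f=210/np.tan(np.radians(c["fov_y"])/2)
    v,u=np.mgrid[:420,:560]
    x=(u-c["cx"])/f; y=(v-c["cy"])/f
    if cam=="wrist":
        r=np.hypot(x,y)+1e-9; k=np.tan(r)/r; x=x*k;y=y*k
    P=np.dstack([x*d,y*d,d]); return (P-np.array(c["t"]))@np.array(c["R"])
E
python3 - <<'E'
from h import *
print(pinch_z, observe())
for cam in("scene","top"):
    im,d=read_camera(cam); cv2.imwrite(f"pics/{cam}0.png",im); P=cloud(cam,d)
    np.save(cam+"P.npy",P)
    for n in["sealer","sealing_dial","dial_grip","long_mark","lid_handle","tape_roll","honey_jar","bamboo_cup","tea_carton","tea_brick_a"]:
        for r in recognise(cam,n)[:2]: print(cam,n,round(r["conf"],2),np.round(w(cam,r["point"])))
E
```

```text
pics
18.700000000000003 {'time': 0.0, 'joint_pos': array([ 1.07754341e+00,  2.07448613e-01,  1.54297442e+00,  9.14422222e-06,
        1.39348059e+00, -1.50518258e-01]), 'qd': array([-0.00113145,  0.00115514,  0.00166099,  0.00027287,  0.00081399,
        0.00205057]), 'tau': array([-7.50701474e-04, -3.83046305e+01, -2.91592830e+01, -4.60515894e-04,
        1.07142498e-02, -8.27463964e-06]), 'eef_pos': array([192.85643883, 540.81106847, 199.09988168]), 'eef_rot': array([ 0.26724669,  1.5547532 , -0.27070003]), 'ft_force': array([-0.36106421, -0.4324977 ,  0.03935951]), 'ft_torque': array([0.03748558, 0.04392457, 0.01064506]), 'grip_width': 0.9976266687271116}
scene sealer 0.72 [632.  -9. 115.]
scene sealing_dial 0.72 [ 595. -135.  120.]
scene dial_grip 0.96 [ 601. -131.  125.]
scene long_mark 0.51 [ 598. -138.  121.]
scene lid_handle 0.98 [553.  57. 117.]
scene tape_roll 0.56 [672.  77. 130.]
scene honey_jar 0.8 [ 729. -239.   72.]
scene bamboo_cup 0.54 [ 395. -124.   54.]
scene tea_carton 0.73 [324. 162.  45.]
scene tea_brick_a 0.71 [500. 313.  41.]
scene tea_brick_a 0.6 [636. 317.  44.]
top sealer 0.66 [566.  26. 116.]
top sealing_dial 0.51 [ 586. -122.  120.]
top sealing_dial 0.23 [537.  76. 113.]
top dial_grip 0.57 [ 586. -122.  123.]
top long_mark 0.76 [565.  25. 116.]
top tape_roll 0.52 [667.  81. 132.]
top tape_roll 0.2 [ 688. -230.   98.]
top honey_jar 0.97 [ 688. -231.   96.]
top honey_jar 0.19 [ 608. -256.   16.]
top bamboo_cup 0.62 [ 417. -129.   27.]
top tea_carton 0.75 [ 689. -230.   97.]
top tea_carton 0.72 [342. 166.  50.]
top tea_brick_a 0.9 [605. 316.  43.]
top tea_brick_a 0.78 [477. 308.  42.]
```

View pics/scene0.png

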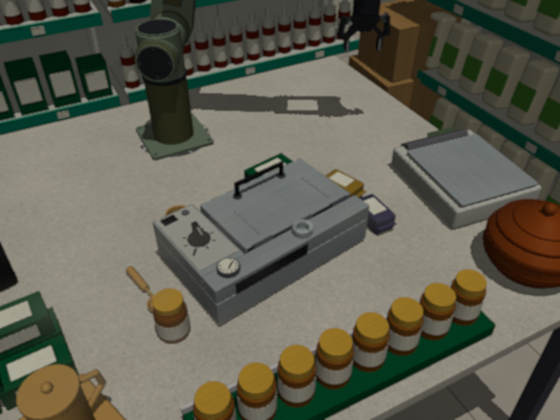

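View pics/top0.png

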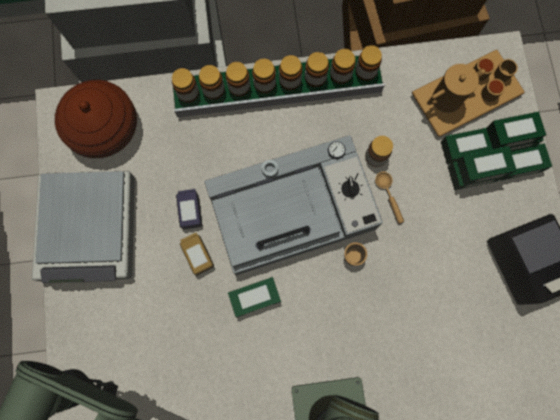

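The scene view shows the sealer in the middle, its dial at about (199,235). The top view shows it turned by roughly 16°, with the dial at (351,187) and the handle at (283,239). Next I fit the footprint.

```bash
python3 - <<'E'
from h import *
P=np.load("topP.npy"); 
m=(abs(P[...,2]-114)<8)&(P[...,0]>400)&(P[...,0]<800)&(P[...,1]>-230)&(P[...,1]<300)
m=cv2.morphologyEx(m.astype(np.uint8),cv2.MORPH_OPEN,np.ones((3,3)))
n,l,s,_=cv2.connectedComponentsWithStats(m); k=1+s[1:,4].argmax()
q=P[l==k]; print(len(q),np.median(q[:,2]),cv2.minAreaRect(q[:,:2].astype(np.float32)))
m2=(P[...,2]>125)&(P[...,0]>400)&(P[...,0]<800)&(P[...,1]>-200)&(P[...,1]<250)
n,l,s,_=cv2.connectedComponentsWithStats(m2.astype(np.uint8))
for k in range(1,n):
    if s[k,4]>8: q=P[l==k]; print(s[k,4],q.mean(0).round(),q[:,2].max().round(),cv2.minAreaRect(q[:,:2].astype(np.float32)))
im=cv2.imread("pics/top0.png")[110:260,200:400]; cv2.imwrite("pics/topc.png",cv2.resize(im,(800,600),interpolation=cv2.INTER_CUBIC))
E
```

```text
12415 114.85152837806864 ((574.5989990234375, 27.58831787109375), (262.252685546875, 421.16009521484375), 10.811484336853027)
183 [ 700. -108.  128.] 136.0 ((699.4647827148438, -107.99467468261719), (43.71449279785156, 44.12236785888672), 81.51409149169922)
163 [670.  78. 132.] 140.0 ((670.4850463867188, 77.9854736328125), (42.882164001464844, 44.430850982666016), 82.75201416015625)
117 [ 589. -128.  146.] 157.0 ((591.5441284179688, -128.94593811035156), (50.620914459228516, 14.344218254089355), 2.3945653438568115)
261 [480.  66. 154.] 162.0 ((480.5469055175781, 66.848876953125), (12.690521240234375, 139.5457763671875), 10.637166976928711)
```

```bash
python3 - <<'E'
from h import *
from scipy.spatial.transform import Rotation as R
print(R.from_rotvec(observe()["eef_rot"]).as_matrix().round(3))
c=calibration("wrist");print(c, w("wrist",[0,0,0]), np.array(c["R"])[2])
E
```

```text
[[ 0.     0.336  0.942]
 [ 0.     0.942 -0.336]
 [-1.     0.    -0.   ]]
{'fov_y': 65.70646984690485, 'cx': 278.59246503784766, 'cy': 206.66933282637277, 'R': array([[ 3.35808721e-01,  9.41930167e-01, -2.52734555e-04],
       [ 8.93984458e-01, -3.18630999e-01,  3.15065191e-01],
       [ 2.96688879e-01, -1.06027580e-01, -9.49069998e-01]]), 't': array([-575.06297612,  -40.31720834,  379.60291582])} [116.53015691 569.07123095 372.82694929] [ 0.29668888 -0.10602758 -0.94907   ]
```

View pics/topc.png

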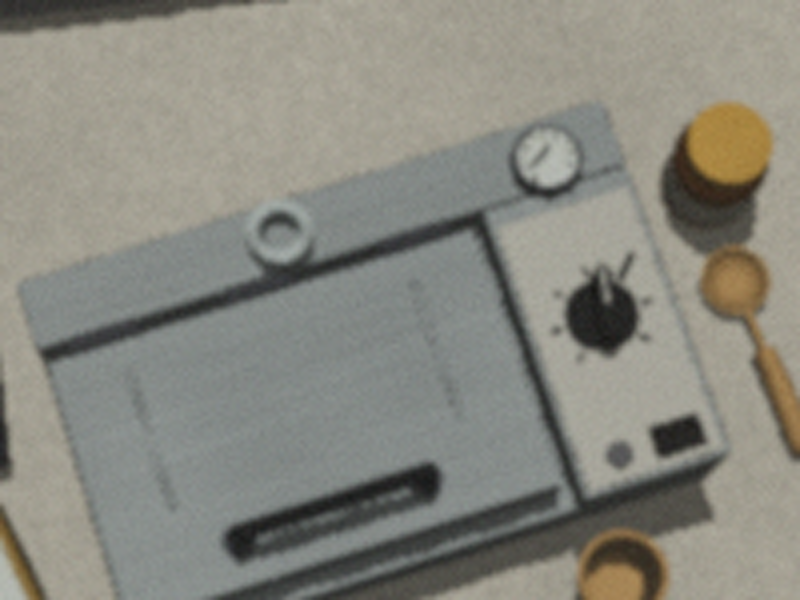

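The crop shows the pointer at (603,270) with the axis at (603,315). The long mark lies clockwise of it at (627,267), which agrees with q ≈ 2.50. I'll move above the dial.

```bash
python3 -m pendant '20 -33.5 2 0 0 1.1 1;20 -33.5 2 0 0 1.1 1;20 -33.5 2 0 0 1.1 1;20 -33.5 2 0 0 1.1 1;20 -33.5 2 0 0 1.1 1;20 -33.5 2 0 0 1.1 1;20 -33.5 2 0 0 1.1 1;20 -33.5 2 0 0 1.1 1;20 -33.5 2 0 0 1.1 1;20 -33.5 2 0 0 1.1 1' && python3 -m pendant '20 -33.5 2 0 0 1.1 1;20 -33.5 2 0 0 1.1 1;20 -33.5 2 0 0 1.1 1;20 -33.5 2 0 0 1.1 1;20 -33.5 2 0 0 1.1 1;20 -33.5 2 0 0 1.1 1;20 -33.5 2 0 0 1.1 1;20 -33.5 2 0 0 1.1 1;20 -33.5 2 0 0 1.1 1;15 -33.5 2 0 0 1.1 1;0 0 0 0 0 0 1;0 0 0 0 0 0 1'
python3 - <<'E'
from h import *
from scipy.spatial.transform import Rotation as R
o=observe();print(o["eef_pos"],o["joint_pos"],R.from_rotvec(o["eef_rot"]).as_matrix().round(3))
im,d=read_camera("wrist"); P=cloud("wrist",d); np.save("w1.npy",P); cv2.imwrite("pics/w1.png",im)
for z0,z1 in((138,165),(122,136)):
  m=((P[...,2]>z0)&(P[...,2]<z1)&(P[...,0]>520)&(P[...,0]<730)&(P[...,1]>-200)&(P[...,1]<-80)).astype(np.uint8)
  n,l,s,_=cv2.connectedComponentsWithStats(m)
  for k in range(1,n):
    if s[k,4]>40: q=P[l==k]; print(s[k,4],np.median(q,0).round(1),cv2.minAreaRect(q[:,:2].astype(np.float32)))
E
```

```text
time: 2.1
eef_pos: [394.0, 205.1, 220.7]
eef_rot: [0.118, 1.567, -0.117]
ft_force: [0.8, -0.6, -0.4]
grip_width: 1.001
time: 3.3
eef_pos: [588.2, -129.0, 239.9]
eef_rot: [-0.03, 1.571, 0.032]
ft_force: [-0.0, 0.9, -0.8]
grip_width: 0.999
[ 588.17976117 -128.98674881  239.8687738 ] [-3.59823745e-01  2.37404109e-01  1.42226185e+00  5.12789613e-04
  1.48294786e+00 -1.97014504e+00] [[-0.001 -0.039  0.999]
 [ 0.001  0.999  0.039]
 [-1.     0.001 -0.001]]
838 [ 588.8 -128.8  148.9] ((592.57421875, -128.4846649169922), (50.4539680480957, 12.775989532470703), 1.9060829877853394)
44 [ 567.8 -129.   129.5] ((568.1116333007812, -128.9238739013672), (12.537821769714355, 1.9658191204071045), 85.781982421875)
1349 [ 697.9 -108.   126.7] ((700.5401000976562, -107.79705810546875), (47.264556884765625, 46.600341796875), 3.0889182090759277)
```

View pics/w1.png

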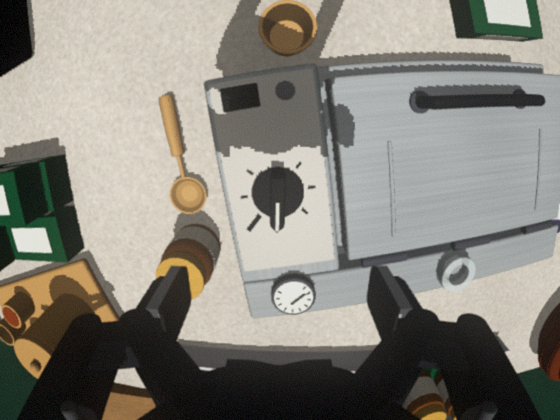

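The wrist view shows the dial at (277,192) with its white pointer end pointing down (robot +x) at (277,225). The long mark is at (253,219), and the deck is clear. Next I measure the mark's bearing.

```bash
python3 - <<'E'
from h import *
P=np.load("w1.npy"); im=cv2.imread("pics/w1.png").astype(int).sum(2)
A=np.array([589.4,-128.8]); D=P[...,:2]-A; r=np.hypot(D[...,0],D[...,1])
th=np.degrees(np.arctan2(D[...,1],D[...,0]))
for a,b in((30,36),(38,49)):
  m=(r>a)&(r<b)&(im<200)&(abs(P[...,2]-116)<8)
  n,l,s,_=cv2.connectedComponentsWithStats(m.astype(np.uint8))
  for k in range(1,n):
    if s[k,4]>3:
      v=D[l==k].mean(0); print(a,s[k,4],v.round(1),np.degrees(np.arctan2(v[1],v[0])).round(1))
m=(r<29)&(im>450)&(P[...,2]>135); v=D[m].mean(0); print(m.sum(),v,np.degrees(np.arctan2(v[1],v[0])))
E
```

```text
30 11 [ 27.6 -18.3] -33.6
38 20 [ 35.8 -24. ] -33.8
95 [14.65938963  0.25145101] 0.9826922714724895
```

```bash
python3 -m pendant '1.2 0.2 -30 0 0 0 1;0 0 -30 0 0 0 1;0 0 -30 0 0 0 0.6;0 0 -20 0 0 0 0.5;0 0 -6 0 0 0 0.45;0 0 0 0 0 0 0;0 0 0 0 0 0 0;0 0 0 0 0 0 0;0 0 0 0 0 0 0;0 0 0 0 0 0 0;0 0 0 0 0 0 0' 40
```

```text
time: 4.45
eef_pos: [589.7, -128.4, 124.8]
eef_rot: [-0.032, 1.57, 0.032]
ft_force: [-0.6, 0.2, -0.6]
grip_width: -0.005
```

```bash
python3 - <<'E'
from h import *
im,d=read_camera("wrist"); a=cv2.resize(im,(400,300))
i2,d2=read_camera("scene"); b=cv2.resize(i2[170:320,120:320],(400,300))
cv2.imwrite("pics/w2.png",np.vstack([cv2.resize(im[100:360,120:440],(492,400)),cv2.resize(b,(492,200))])[:600]);print(observe()["grip_width"],observe()["ft_force"])
E
```

```text
0.004771957471292435 [-0.21467548 -0.40795737 -0.82195802]
```

View pics/w2.png

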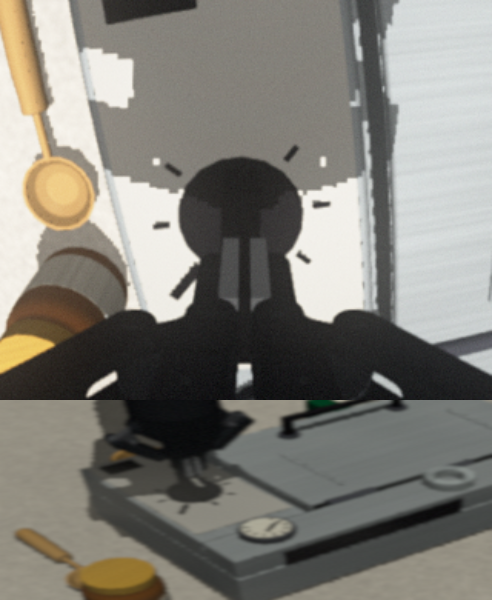

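The two pads show at (230,270) and (258,270) over the dial, but the reading says fully shut. I'll check the geometry with the depth image.

```bash
python3 - <<'E'
from h import *
im,d=read_camera("wrist"); P=cloud("wrist",d)
# crop scale 320/492, 260/400 ; offsets 120,100
for v in(195,215,230,240,255,270,285,300):
    print(v,[tuple(P[int(100+v*.65),int(120+u*.65)].round().astype(int)) for u in(205,215,225,232,238,244,250,256,263,272,280)])
E
```

```text
195 [(np.int64(579), np.int64(-143), np.int64(120)), (np.int64(579), np.int64(-140), np.int64(120)), (np.int64(568), np.int64(-135), np.int64(146)), (np.int64(568), np.int64(-133), np.int64(147)), (np.int64(568), np.int64(-131), np.int64(147)), (np.int64(568), np.int64(-129), np.int64(146)), (np.int64(568), np.int64(-127), np.int64(147)), (np.int64(568), np.int64(-125), np.int64(145)), (np.int64(579), np.int64(-122), np.int64(119)), (np.int64(578), np.int64(-118), np.int64(119)), (np.int64(579), np.int64(-114), np.int64(118))]
215 [(np.int64(588), np.int64(-143), np.int64(119)), (np.int64(588), np.int64(-140), np.int64(119)), (np.int64(575), np.int64(-135), np.int64(148)), (np.int64(575), np.int64(-133), np.int64(148)), (np.int64(574), np.int64(-131), np.int64(149)), (np.int64(574), np.int64(-129), np.int64(149)), (np.int64(574), np.int64(-127), np.int64(148)), (np.int64(574), np.int64(-125), np.int64(149)), (np.int64(587), np.int64(-121), np.int64(120)), (np.int64(587), np.int64(-118), np.int64(119)), (np.int64(586), np.int64(-114), np.int64(120))]
230 [(np.int64(595), np.int64(-143
[... 2463 characters left out ...]
(-125), np.int64(186)), (np.int64(577), np.int64(-124), np.int64(186)), (np.int64(582), np.int64(-121), np.int64(179)), (np.int64(581), np.int64(-118), np.int64(179))]
300 [(np.int64(577), np.int64(-138), np.int64(195)), (np.int64(575), np.int64(-136), np.int64(197)), (np.int64(577), np.int64(-133), np.int64(195)), (np.int64(579), np.int64(-132), np.int64(192)), (np.int64(579), np.int64(-130), np.int64(192)), (np.int64(579), np.int64(-129), np.int64(192)), (np.int64(579), np.int64(-127), np.int64(191)), (np.int64(579), np.int64(-126), np.int64(191)), (np.int64(576), np.int64(-124), np.int64(196)), (np.int64(577), np.int64(-122), np.int64(195)), (np.int64(576), np.int64(-120), np.int64(195))]
```

```bash
python3 - <<'E'
from h import *
P=np.load("w1.npy").round().astype(int)
for v in range(262,320,6): print(v,[P[v,u].tolist() for u in(160,170,180,188,372,380,390,398)])
m=(P[...,2]>200)&(P[...,0]>480)
for lo in range(200,300,10):
    q=P[m&(P[...,2]>=lo)&(P[...,2]<lo+10)]
    if len(q): print(lo,len(q),q.min(0),q.max(0))
E
```

```text
262 [[685, -261, 95], [681, -247, 99], [681, -235, 98], [680, -225, 99], [662, -26, 117], [662, -17, 117], [663, -4, 114], [663, 6, 114]]
268 [[690, -260, 99], [578, -176, 291], [578, -172, 289], [687, -226, 99], [576, -86, 287], [574, -83, 289], [670, -3, 116], [671, 7, 114]]
274 [[698, -261, 99], [578, -175, 295], [578, -170, 295], [696, -227, 99], [579, -85, 286], [575, -84, 294], [575, -80, 294], [678, 8, 114]]
280 [[582, -181, 294], [578, -174, 300], [581, -171, 295], [587, -170, 284], [581, -85, 288], [575, -85, 298], [575, -81, 299], [578, -75, 295]]
286 [[578, -177, 305], [578, -172, 305], [584, -171, 295], [590, -171, 285], [583, -86, 291], [577, -86, 301], [574, -83, 305], [575, -79, 304]]
292 [[578, -175, 309], [579, -171, 308], [584, -170, 299], [592, -170, 287], [586, -85, 292], [580, -85, 301], [575, -84, 308], [575, -81, 309]]
298 [[578, -174, 314], [580, -171, 311], [588, -171, 298], [595, -170, 287], [589, -85, 292], [581, -86, 303], [575, -85, 313], [575, -82, 313]]
304 [[577, -172, 319], [582, -171, 312], [590, -170, 300], [597, -170, 290], [591, -85, 294], [584, -85, 304], [577, -85, 313], [575, -83, 317]]
310 [[578, -171, 321], [584, -171, 313], [592, -170, 302], [600, -170, 291], [594, -85, 295], [587, -85, 304], [579, -85, 315], [575, -84, 320]]
316 [[581, -172, 321], [586, -170, 314], [594, -170, 303], [837, -265, -1], [596, -85, 297], [588, -85, 306], [581, -85, 317], [578, -84, 321]]
280 402 [ 574 -181  282] [600 -74 289]
290 1127 [ 573 -184  290] [600 -72 299]
```

Depth puts the real fingertips about 28–30 mm higher than the reported TCP, both open and shut. They closed above the bar, and nothing was touched. I'll open, go lower and re-measure.

```bash
python3 -m pendant '0 0 0 0 0 0 0.4;0 0 0 0 0 0 0.4;0 0 0 0 0 0 0.4;0 0 -10 0 0 0 0.4;0 0 -10 0 0 0 0.4;0 0 0 0 0 0 0.4'
python3 - <<'E'
from h import *
o=observe();print(o["eef_pos"],o["grip_width"],o["ft_force"])
im,d=read_camera("wrist"); P=cloud("wrist",d); cv2.imwrite("pics/w3.png",im)
# lowest finger points: front face x~575-582 
for sgn,(a,b) in {"L":(-165,-137),"R":(-121,-93)}.items():
    m=(P[...,0]>570)&(P[...,0]<603)&(P[...,1]>a)&(P[...,1]<b)&(P[...,2]>124)&(P[...,2]<190)
    q=P[m]; print(sgn,len(q),np.percentile(q[:,2],[0,1,5,20]).round(1),q[q[:,2].argsort()[:4]].round(1).tolist())
E
```

```text
time: 5.2
eef_pos: [587.5, -127.5, 101.4]
eef_rot: [-0.031, 1.575, 0.034]
ft_force: [-0.6, 0.6, 0.2]
grip_width: 0.404
[ 587.45084496 -127.54020719  101.43193241] 0.40433750885606423 [-0.6131575   0.60486999  0.16286479]
L 3485 [132.4 137.1 142.4 154.5] [[592.3, -144.3, 132.4], [592.4, -144.2, 133.2], [594.5, -144.2, 133.7], [595.1, -144.2, 133.8]]
R 3034 [132.9 137.  141.9 153.3] [[592.4, -110.2, 132.9], [591.7, -110.3, 133.1], [595.1, -110.0, 133.4], [590.2, -110.5, 133.6]]
```

```bash
python3 -m pendant '1.5 -1.2 -2 0 0 0 0.4;0 0 0 0 0 0 0;0 0 0 0 0 0 0;0 0 0 0 0 0 0;0 0 0 0 0 0 0' 40; python3 -m pendant '0 0 0 0 0 0 0'
```

```text
time: 5.75
eef_pos: [591.3, -129.9, 102.6]
eef_rot: [-0.033, 1.57, 0.032]
ft_force: [0.4, -2.6, -0.5]
grip_width: 0.14
time: 5.85
eef_pos: [591.3, -129.9, 102.6]
eef_rot: [-0.033, 1.57, 0.032]
ft_force: [0.7, -1.9, 0.0]
grip_width: 0.136
```

```bash
python3 -m pendant '-0.2 0 0 0 0 -4 0;-0.2 0 0 0 0 -6 0;-0.2 0 0 0 0 -6 0;-0.2 0 0 0 0 -6 0;0 0 0 0 0 -6 0;0 0 0 0 0 -5 0;0 0 0 0 0 -3.2 0;0 0 0 0 0 0 0;0 0 0 0 0 0 0'
cat > dial.py <<'E'
from h import *
from scipy.spatial.transform import Rotation as R
o=observe();M=R.from_rotvec(o["eef_rot"]).as_matrix();print(o["eef_pos"],o["ft_force"],"jaw yaw-90",np.degrees(np.arctan2(M[1,1],M[0,1]))-90)
im,d=read_camera("wrist"); P=cloud("wrist",d); cv2.imwrite("pics/w4.png",im); np.save("w4.npy",P)
A=np.array([589.4,-128.8]); D=P[...,:2]-A; r=np.hypot(D[...,0],D[...,1])
m=(r<31)&(P[...,2]>140)&(P[...,2]<153); q=P[m]
if len(q): print("bar",len(q),np.median(q,0),cv2.minAreaRect(q[:,:2].astype(np.float32)))
m=(r>34)&(r<49)&(im.astype(int).sum(2)<200)&(abs(P[...,2]-116)<6); v=D[m].mean(0);print("mark",m.sum(),v,np.degrees(np.arctan2(v[1],v[0])))
m=(r<29)&(im.astype(int).sum(2)>420)&(P[...,2]>135)&(P[...,2]<155); v=D[m].mean(0); print("white",m.sum(),v,np.degrees(np.arctan2(v[1],v[0])))
E
python3 dial.py
```

```text
time: 6.75
eef_pos: [591.2, -130.1, 102.6]
eef_rot: [0.461, 1.518, -0.462]
ft_force: [3.7, -3.9, -2.8]
grip_width: 0.132
[ 591.20602852 -130.12649199  102.62625786] [ 3.73014262 -3.9020015  -2.84254615] jaw yaw-90 -33.79179162492275
bar 3302 [ 586.01541843 -127.43899148  148.8439582 ] ((590.4008178710938, -129.85763549804688), (40.372047424316406, 38.522857666015625), 8.780394554138184)
mark 23 [-9.4716589  0.862347 ] 174.79784910683165
white 198 [ 15.28581574 -10.93384543] -35.57589600480463
```

Now release, lift, and look.

```bash
python3 -m pendant '0 0 0 0 0 0 0.3;0 0 0 0 0 0 0.4;0 0 0 0 0 0 0.4;0 0 30 0 0 0 0.4;0 0 40 0 0 0 0.8;0 0 40 0 0 0 1;0 0 30 0 0 0 1;0 0 0 0 0 0 1'; sed -i 's/w4/w5/g' dial.py; sed -i 's/(589.4|x)//' dial.py; python3 dial.py; python3 - <<'E'
import cv2; im=cv2.imread("pics/w5.png"); cv2.imwrite("pics/w5c.png",cv2.resize(im[80:300,140:420],(700,550),interpolation=cv2.INTER_CUBIC))
E
```

```text
time: 7.6
eef_pos: [593.3, -130.3, 249.1]
eef_rot: [0.461, 1.51, -0.462]
ft_force: [0.7, -0.7, 0.8]
grip_width: 0.995
[ 593.34019698 -130.25145388  249.07667047] [ 0.71604883 -0.69624769  0.83603367] jaw yaw-90 -33.80676423509932
bar 779 [ 588.27844678 -128.8740431   145.59132228] ((589.9951171875, -130.11415100097656), (12.554283142089844, 49.582366943359375), 56.212581634521484)
mark 18 [ 13.74023351 -10.45627074] -37.271010802833906
white 100 [ 9.24980267 -7.44498838] -38.82991986279216
```

View pics/w5c.png

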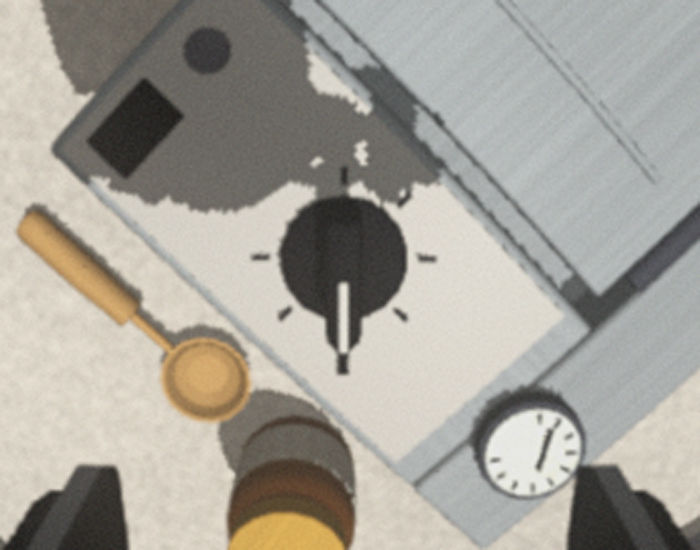

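The picture shows the pointer's white line running straight into the long mark at (343,362). The bar's bearing is -33.8° against -34.2° for the mark. Next is the handle.

```bash
python3 -m pendant '-14 24.6 0 0 0 -5.7 1;-14 24.6 0 0 0 -5.7 1;-14 24.6 0 0 0 -5.7 1;-14 24.6 0 0 0 -5.7 1;-14 24.6 -5 0 0 -5.7 1;-14 24.6 -10 0 0 -5.7 1;-14 24.6 -10 0 0 -5.7 1;-14 24.6 -10 0 0 -5.5 1;0 0 -5 0 0 0 1;0 0 0 0 0 0 0.5;0 0 0 0 0 0 0.5'
cat > hd.py <<'E'
from h import *
from scipy.spatial.transform import Rotation as R
import sys
o=observe();M=R.from_rotvec(o["eef_rot"]).as_matrix();print(o["eef_pos"],o["ft_force"],o["grip_width"],"jaw",np.degrees(np.arctan2(M[1,1],M[0,1])))
im,d=read_camera("wrist"); P=cloud("wrist",d); cv2.imwrite(f"pics/{sys.argv[1]}.png",im); np.save(sys.argv[1]+".npy",P)
m=((P[...,2]>142)&(P[...,2]<165)&(abs(P[...,0]-480)<60)&(abs(P[...,1]-66)<100)).astype(np.uint8)
n,l,s,_=cv2.connectedComponentsWithStats(m)
for k in range(1,n):
    if s[k,4]>60: q=P[l==k]; print(s[k,4],np.median(q,0).round(1),q.max(0),cv2.minAreaRect(q[:,:2].astype(np.float32)))
E
python3 hd.py h1
```

```text
time: 8.75
eef_pos: [478.1, 66.9, 201.7]
eef_rot: [1.069, 1.293, -1.07]
ft_force: [1.1, -0.8, 1.2]
grip_width: 0.691
[478.07633992  66.86996602 201.67438804] [ 1.05917859 -0.83942352  1.22435824] 0.690619751818486 jaw 10.77698007871727
2894 [480.7  77.  155.5] [500.42052202 136.18893849 158.24651203] ((482.7553405761719, 67.02727508544922), (11.743612289428711, 140.46510314941406), 10.670500755310059)
```

```bash
python3 -m pendant '1 0 -20 0 0 0 0.5;0 0 -30 0 0 0 0.5;0 0 -25 0 0 0 0.5;0 0 -15 0 0 0 0.5;0 0 0 0 0 0 0.5;0 0 0 0 0 0 0.5'; python3 hd.py h2; python3 - <<'E'
from h import *
P=np.load("h2.npy"); c,s=np.cos(.188),np.sin(.188)
X=(P[...,0]-481)*c+(P[...,1]-66)*s; Y=-(P[...,0]-481)*s+(P[...,1]-66)*c
m=(abs(Y)<14)&(abs(X)>9)&(abs(X)<45)&(P[...,2]>122)&(P[...,2]<200)
for g in(m&(X<0),m&(X>0)):
    q=np.c_[X[g],Y[g],P[...,2][g]]; print(len(q),q[q[:,2].argsort()[:200:40]].round(1).tolist(), q[:,0].min(),q[:,0].max())
E
```

```text
time: 9.4
eef_pos: [479.9, 66.7, 112.8]
eef_rot: [1.071, 1.291, -1.07]
ft_force: [0.2, 0.5, 0.1]
grip_width: 0.503
[479.94968036  66.72707333 112.75371542] [0.16869755 0.53710914 0.09199715] 0.5029249903366458 jaw 10.711382508195982
6001 [478.3  90.1 155.7] [498.09489555 136.20611453 158.54839722] ((481.5208740234375, 72.93087005615234), (12.376757621765137, 128.63247680664062), 10.619546890258789)
659 [455.   68.6 157.4] [461.05623741  74.6143344  164.99146424] ((452.2169494628906, 62.322940826416016), (14.155096054077148, 22.96137809753418), 10.849629402160645)
669 [502.   80.1 157.5] [513.05400825  83.70070925 164.98072528] ((501.89837646484375, 73.52688598632812), (22.8354434967041, 14.13092041015625), 62.696781158447266)
3411 [[-22.4, -1.6, 144.6], [-25.4, 11.9, 148.8], [-22.2, 4.9, 150.8], [-23.1, 12.4, 151.7], [-27.6, 12.6, 153.2]] -44.94736256767469 -21.353158557886143
3449 [[20.4, 8.3, 145.0], [20.2, 3.2, 148.9], [23.3, 11.8, 150.7], [20.3, 3.4, 152.1], [29.9, 8.2, 153.3]] 19.342309185381325 44.96392402365477
```

```bash
python3 -m pendant '0.7 0 -5 0 0 0 0.5;0 0 0 0 0 0 0.3;0 0 0 0 0 0 0;0 0 0 0 0 0 0;0 0 0 0 0 0 0;0 0 0 0 0 0 0;0 0 0 0 0 0 0' 50; python3 hd.py h3
```

```text
time: 10.15
eef_pos: [482.6, 67.7, 108.0]
eef_rot: [1.073, 1.288, -1.065]
ft_force: [5.5, 1.9, -4.0]
grip_width: 0.118
[482.55984391  67.72690432 108.03858692] [ 5.51283074  1.9369746  -4.03484283] 0.11784147080908049 jaw 10.753601416407278
7311 [477.3  81.5 155.1] [498.7296249  136.03988397 164.99366925] ((480.4103088378906, 76.33631134033203), (118.82708740234375, 36.53837966918945), 88.29685974121094)
```

```bash
python3 -m pendant '2.2 0.4 8.3 0 0 0 0;2.6 0.5 8.2 0 0 0 0;3.1 0.6 8 0 0 0 0;3.5 0.7 7.9 0 0 0 0;3.9 0.7 7.7 0 0 0 0;4.3 0.8 7.5 0 0 0 0;4.6 0.9 7.2 0 0 0 0;5 1 7 0 0 0 0;0 0 0 0 0 0 0' 50
cat > lid.py <<'E'
from h import *
from scipy.spatial.transform import Rotation as R
import sys
o=observe();M=R.from_rotvec(o["eef_rot"]).as_matrix();print(o["eef_pos"],o["ft_force"],o["grip_width"],M[:,0].round(3))
yaw=np.radians(10.75);c,s=np.cos(yaw),np.sin(yaw); O=np.array([574.6,27.6])
H=O+75*np.array([c,s])+55*np.array([-s,c])
for cam in("wrist","top","scene"):
    im,d=read_camera(cam); P=cloud(cam,d); cv2.imwrite(f"pics/{sys.argv[1]}{cam}.png",im)
    dx=P[...,0]-H[0];dy=P[...,1]-H[1]; X=dx*c+dy*s; Y=-dx*s+dy*c; Z=P[...,2]-112
    for a,b in((-140,-85),(85,140),(-140,140)):
        t=float(sys.argv[2]); Xl=X*np.cos(t)-Z*np.sin(t); Zl=X*np.sin(t)+Z*np.cos(t)
        m=(Y>a)&(Y<b)&(abs(Zl-3)<18)&(Xl>-185)&(Xl<-25)
        if m.sum()<80: continue
        x,z=X[m],Z[m]
        for _ in range(4):
            p=np.polyfit(x,z,1); e=abs(z-np.polyval(p,x)); k=e<max(2,2*np.median(e)); x,z=x[k],z[k]
        print(cam,a,b,len(x),"angle",np.degrees(np.arctan(-p[0])).round(2),"offset",(p[1]*np.cos(np.arctan(p[0]))).round(1),np.std(z-np.polyval(p,x)).round(1))
E
python3 lid.py l1 0.42
```

```text
time: 11.1
eef_pos: [509.8, 72.9, 169.7]
eef_rot: [1.07, 1.291, -1.069]
ft_force: [3.9, -1.2, -7.6]
grip_width: 0.118
[509.80098812  72.88558464 169.67537127] [ 3.89722502 -1.23878215 -7.62379502] 0.11795255307881992 [ 0.001 -0.    -1.   ]
wrist -140 -85 199 angle 23.02 offset 2.1 0.5
wrist 85 140 21330 angle 22.96 offset 2.2 0.7
wrist -140 140 56881 angle 22.98 offset 2.1 0.6
top -140 -85 474 angle 22.98 offset 2.6 1.1
top 85 140 700 angle 22.7 offset 3.1 1.3
top -140 140 1640 angle 22.84 offset 2.9 1.2
scene -140 -85 1077 angle 22.59 offset 2.3 1.1
scene 85 140 756 angle 22.53 offset 2.6 1.1
scene -140 140 4288 angle 22.63 offset 2.3 1.1
```

```bash
python3 -m pendant '5.3 1 6.8 0 0 0 0;5.6 1.1 6.5 0 0 0 0;6 1.1 6.2 0 0 0 0;6.2 1.2 5.9 0 0 0 0;6.5 1.2 5.5 0 0 0 0;6.8 1.3 5.1 0 0 0 0;7.1 1.4 4.7 0 0 0 0;1.5 0.3 1 0 0 0 0;0 0 0 0 0 0 0;0 0 0 0 0 0 0' 50;python3 lid.py l2 0.78
```

```text
time: 12.25
eef_pos: [554.4, 81.3, 213.3]
eef_rot: [1.069, 1.291, -1.07]
ft_force: [-5.1, -3.7, 3.2]
grip_width: 0.119
[554.35141711  81.27957223 213.32222827] [-5.07351869 -3.66200553  3.17359221] 0.11863528803246948 [ 0.001 -0.001 -1.   ]
wrist -140 -85 338 angle 44.52 offset 3.3 0.7
wrist 85 140 16754 angle 44.42 offset 3.5 0.7
wrist -140 140 43167 angle 44.46 offset 3.4 0.7
top -140 -85 409 angle 44.58 offset 2.9 1.1
top 85 140 484 angle 44.42 offset 3.3 1.1
top -140 140 1392 angle 44.49 offset 3.0 1.1
scene -140 -85 1050 angle 44.38 offset 3.0 1.3
scene 85 140 713 angle 44.22 offset 3.3 1.1
scene -140 140 4254 angle 44.47 offset 2.9 1.3
```

```bash
python3 -m pendant '1.2 0.2 0.8 0 0 0 0;0 0 0 0 0 0 0;0 0 0 0 0 0 0;0 0 0 0 0 0 0;0 0 0 0 0 0 0;0 0 0 0 0 0 0;0 0 0 0 0 0 0;0 0 0 0 0 0 0;0 0 0 0 0 0 0;0 0 0 0 0 0 0;0 0 0 0 0 0 0' 50;python3 lid.py l3 0.785; python3 - <<'E'
import cv2,numpy as np
a=cv2.imread("pics/l3scene.png")[120:360,100:420];b=cv2.imread("pics/l3top.png")[100:330,150:430]
cv2.imwrite("pics/l3c.png",np.hstack([cv2.resize(a,(400,300)),cv2.resize(b,(400,300))]))
E
```

```text
time: 13.5
eef_pos: [555.2, 81.4, 213.9]
eef_rot: [1.069, 1.292, -1.07]
ft_force: [-5.6, -3.6, 2.9]
grip_width: 0.115
[555.226391    81.43637045 213.87224811] [-5.5961508  -3.61888194  2.85409349] 0.11487212168106162 [-0.    -0.001 -1.   ]
wrist -140 -85 347 angle 44.82 offset 3.4 0.7
wrist 85 140 16669 angle 44.82 offset 3.5 0.7
wrist -140 140 42943 angle 44.85 offset 3.4 0.7
top -140 -85 433 angle 44.89 offset 2.8 1.1
top 85 140 500 angle 44.76 offset 3.4 1.1
top -140 140 1414 angle 44.85 offset 3.0 1.1
scene -140 -85 969 angle 44.59 offset 3.2 1.1
scene 85 140 861 angle 44.65 offset 3.5 1.6
scene -140 140 4542 angle 44.71 offset 3.1 1.4
```

View pics/l3c.png

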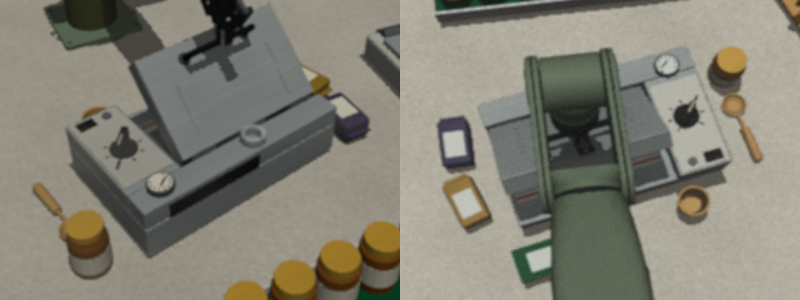

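The lid is held at about 44.8° and steady. In the views the tape roll, bricks, carton, cup, jar and scoop stand where they were. I'm handing in.

```bash
python3 -c "
from bench import *
print(close_job())"
```

```text
the job is handed in; nothing more can be done
None
```

The sealer is ready for the bag: the dial is set to the long mark, and the arm is still holding the lid half open. I handed the job in at 13.5 s of the 58 s allowed.

- **Dial:** With the lid shut, I turned it about 36° clockwise. After letting go, the close-up showed the white pointer line running into the long mark. The grip bar measured -33.8°, and the mark's bearing is about -34°.
- **Lid:** I gripped the handle with 50 N and lifted the lid slowly along its arc. After about a second's hold, the three cameras gave 44.6° to 44.9°. I held it without letting go, so it never fell or slammed.
- **Surrounding goods:** In the last pictures they stood where they were at the start; I checked this by eye and did not measure it. Wrist forces were under 10 N at every reading I took.

**Disagreement:** The wrist depth image put the real fingertips about 28–30 mm behind the reported TCP. Because of this, the first attempt to grip the dial closed on air above the bar and touched nothing. I used the measured fingertip height for both grips after that.

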